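Extend the telescopic dish brush to its second stop and hold it over the sink

TASK

Get the telescopic dish brush ready for the sink: while it lies in its rest, press the orange thumb button on its grip, pull the grip straight back past the first stop to the second, fully extended one, and let the button click out so that the grip is locked. Then lift the extended brush out of its rest and finish holding it in the gripper, button still out, roughly level and steady, with its head over the sink basin and well above the rim; do not put it down. Do not shift the mug, the glass or the drink can.

Things in the scene. Friction and masses are not known exactly. Their poses are not given: they have to be found in the camera images.
- brush: Telescopic dish brush, 230 mm long collapsed, 314 mm extended, about 0.2 kg, lying level in its rest with its axis 50 mm above the worktop. Origin on the axis in mid-neck; +x to the green head, -x to the handle, -z where the bristles point, -y the button's side. Neck: bar 16 mm square, x -15 to +15 mm, with a collar 30 mm across at x 16 to 21 mm. Extended, it balances 88 mm behind the origin.
- brush_head (a point): Middle of the round green brush head (48 mm across), 62 mm ahead of the brush's origin and 10 mm below the axis; the bristles reach 31 mm below the axis.
- grip (a joint): How far the grip is pulled out along the brush's -x, m: 0 collapsed and locked (start), 0.042 first stop, 0.084 second stop (hard end 0.085). Unlocked it drags with 2.5 N and stays where it is left. The latch locks within 2 mm of a stop when the button is free to come out; let go between stops, the button stays in and clicks out at the next one reached.
- grip_rear (a point): On the axis inside the dark ribbed part of the grip, clear of the button; 110 mm behind the brush's origin collapsed, 194 mm extended. The grip is 120 mm long, 26 wide (y), 24 high, from 25 to 145 mm behind the origin collapsed, and slides over a 16 mm square aluminium shaft (20 to 143 mm behind the origin).
- thumb_button (a joint): Travel of the button, m: 0 out (locked at a stop), 0.0055 flush with the grip, 0.0063 at most; the latch is free from 0.0035. Its spring gives 3 N at the start, 8 N flush: fingers closing across the grip with one pad on the button press it flush; opening them lets it out.
- button_face (a point): Middle of the outer face of the orange button, 14 mm long, 12 high, standing 5.5 mm proud of the grip's -y side, 18.5 mm from the axis when out; 50 mm behind the brush's origin collapsed, 134 mm extended; it moves with the grip, and along the brush's +y when pressed.
- rest: Steel brush rest fixed to the worktop, plate 8 mm high, drip dish rims 16 mm. Origin on the worktop below the middle of the neck slot, axes as the brush's. Rear prop under the grip: 16 mm wide, so that fingers pass on both sides, 38 mm high, 127 to 141 mm behind the origin.
- cradle (a point): Where the brush's origin sits, 50 mm above the worktop, in the slot of the rest's grey cradle (slot 21 mm wide; cradle 27 mm long, 42 wide, 63 high). The brush's collar bears on the cradle's head side and takes the pull on the grip; the brush is free to move forward (+x) and straight up. Lifted 35 mm it is clear of the rest.
- basin_edge (a point): Point on the left edge of the sink basin's opening (the edge nearest the rest), level with the worktop. From it the opening runs 480 mm towards world -y, 100 mm towards -x and 260 mm towards +x; the tap's spout hangs over it some 200 mm farther along -y.
- teal_mug: Teal mug, 83 x 117 x 94 mm, beside the sink; origin under its middle. Leave alone.
- pint_glass: Clear pint glass, 86 mm across, 152 mm high; origin under its middle. Leave alone.
- soda_can: Brown drink can, 53 mm across, 134 mm high; origin under its middle. Leave alone.

How it is judged:
By the outcome, as a careful person would: the job done as asked, in the order asked, and still so for the second after the job is handed in, while the arm keeps its last pose, push and grip.
It also fails if it takes over 40 s, if anything falls off the work surface, if the arm or the gripper's body presses on something with over 40 N, if the wrist force passes 120 N, or if a joint passes its speed limit or range.

ROBOT

A 6-joint arm with a two-finger parallel gripper is mounted at the origin on a cart in front of the work surface, level with it; the furniture and walls round the work are solid. World frame = base frame: x ahead of the robot, y to its left, z up, the work surface at z = 0. Lengths are in mm, angles in rad, forces in N, time in s.
With the tool pointing down it reaches from about 350 to 725 mm from the base axis. Payload 6 kg.
Tool frame: the origin (TCP) lies midway between the tips of the shut fingers; the grasp point (between the pads) lies 19 mm behind it; z points along the fingers, y is the line along which they close (so a half turn about z gives the same grasp; the last joint's range is limited). The gripper opens to 85 mm and grips with 20 to 120 N. Pads are 22 mm wide; open, the fingers measure 114 mm over their backs; the gripper's body (76 mm by 85 mm) begins 54 mm behind the grasp point. The pads swing forward as they close: fully open they stand 13 mm farther back than shut.
Start: joints at [-0.896, 0.04, 0.085, 0, -1.615, -0.334], TCP at [200.553, -565.466, 231.261] pointing down, gripper open.
Joint ranges: [-2.56, 2.56], [-1.29, 2.01], [-1.08, 1.49], [-3.29, 1.98], [-2.81, -0.18], [-2.99, 2.99]. Speed limits (rad/s): [2.57, 2.57, 3.01, 3.14, 3.14, 3.14].

INTERFACE

Orientations are given as a unit quaternion [x, y, z, w].
In Python, from station import bot, imaging gives the robot as it stands.
- The arm moves only by the shell command python3 -m inch 'ROWS' [FORCE]. ROWS is JSON, a list of rows, each an object of numbers: "claw": the finger opening in m, from 0 to 0.0854; "dx", "dy", "dz": the shift along the tool's x, y, z in m; "turn": the turn about the tool's z in rad. In form: [{"claw": .., "dx": .., "dy": .., "dz": .., "turn": ..}, ...]. A call has 1 to 10 rows; each row is the pose to reach, as a shift and turn from the pose commanded when the call began, along the tool's axes at that moment; what a row does not reach only later rows make up. A row lasts 1/12 s, in which the tool goes at most 41.7 mm and 7.16 degrees, less where a joint would pass 70% of its speed; a pose out of reach is approached as far as the arm can. A call with a gripper value outside its range is refused whole. The fingers move at their own pace and stop on an object; FORCE is the grip in N (left out, the last holds). Time passes only in rows, so rows that repeat a pose let the fingers close. It gives the time, the measured TCP pose, the force, the opening and the grip force at its end, in the units of the state.
- bot.observe(): the state, without advancing time (a new reading comes with each control period).
- imaging.get_image(name): name is "side" or "top"; returns (picture, depth): 480x640x3 uint8, red, green, blue; 480x640 float32, mm along the optical axis (not along the pixel's ray), 0 where there is no reading.
- imaging.calibration(name): a dict with "K" (3x3 intrinsics, pixels), "k1" (the pictures are not rectified: a ray, as slopes to the right and down, at radius r is drawn at 1 + k1 r^2 times it, then the intrinsics apply), "cam_to_world" (4x4, takes a point from camera to world coordinates). Camera axes: x right, y down, z forward; pixel columns grow to the right and rows downward; lengths in mm; the calibration is good to about 2 mm. A picture is of the moment at which its call begins. calibration takes no time and is no camera call.
- bot.finish_job(): hands the job in; it is judged then, once.
The state is a dict: "t": time; "joint_positions": joint angles; "joint_velocities": joint speeds; "joint_efforts": joint torques, N m; "tool_pos": TCP position; "orientation": TCP orientation; "ft_force": force on the tool from outside, world axes, zero at the start; "moment": the same for the moment, N m; "width": finger opening in mm; "grasp_force": force on a finger pad.
Only numpy, scipy, OpenCV 4.12 (cv2) and the standard library are available. Lean on these libraries where they do the work, as an engineer would, in place of code of your own. Each camera call takes 0.05 s, during which the arm holds its last target. There are 200 camera calls.

## Working session

There is one attempt and no reset: what is moved stays moved. The work goes in short steps, Python scripts to look and compute and a shell command to move; the robot and the scene stay as the last step left them, time stands still between calls to the robot, and variables do not carry over. Pictures are saved under pics/ and viewed, at most 10 in all, crops included, and the job is handed in when it is done.

```bash
ls; mkdir -p pics; python3 - <<'E'
from station import bot, imaging
import cv2, numpy as np
for n in("top","side"):
    im,d=imaging.get_image(n); cv2.imwrite(f"pics/{n}0.png",im[:,:,::-1]); np.savez(f"pics/{n}0.npz",im=im,d=d)
    c=imaging.calibration(n); print(n,c)
print(bot.observe())
E
```

```text
pics
top {'K': array([[568.4282285 ,   0.        , 320.96130979],
       [  0.        , 568.4282285 , 233.05770337],
       [  0.        ,   0.        ,   1.        ]]), 'k1': 0.031050451736722835, 'cam_to_world': array([[-2.30741301e-01, -8.54895391e-01,  4.64663667e-01,
         1.06647223e+02],
       [-9.72967960e-01,  2.07422924e-01, -1.01533635e-01,
        -1.24987125e+02],
       [-9.58125965e-03, -4.75530863e-01, -8.79646860e-01,
         9.40054688e+02],
       [ 0.00000000e+00,  0.00000000e+00,  0.00000000e+00,
         1.00000000e+00]])}
side {'K': array([[581.63394657,   0.        , 323.65769648],
       [  0.        , 581.63394657, 238.29179631],
       [  0.        ,   0.        ,   1.        ]]), 'k1': -0.12746079564500148, 'cam_to_world': array([[ 8.30807791e-01, -2.46001814e-01,  4.99240946e-01,
         1.21734754e+02],
       [-5.56552513e-01, -3.71692996e-01,  7.43030024e-01,
        -9.53382884e+02],
       [ 2.77762938e-03, -8.95168936e-01, -4.45718364e-01,
         4.66903436e+02],
       [ 0.00000000e+00,  0.00000000e+00,  0.00000000e+00,
         1.00000000e+00]])}
{'t': 0.1, 'joint_positions': array([-8.96315300e-01,  4.07731761e-02,  8.39061349e-02, -4.62450325e-04,
       -1.61551831e+00, -3.33688239e-01]), 'joint_velocities': array([ 5.12456957e-04, -2.79522974e-03,  1.30655293e-03,  1.38131425e-03,
       -1.95141527e-03, -2.97103513e-05]), 'joint_efforts': array([-6.31350485e-03, -3.69345403e+01,  3.48278654e+01,  6.95175156e+00,
       -4.54219087e-03,  6.42729230e-07]), 'tool_pos': array([ 200.51513394, -565.17663912,  230.35346618]), 'orientation': array([-1.69582965e-01,  9.85515567e-01,  8.07264463e-04, -1.81485265e-04]), 'ft_force': array([-0.04734219, -0.47731685, -0.28298958]), 'moment': array([-0.00964853,  0.01824035, -0.03044006]), 'grasp_force': 0.0, 'width': 85.31733420975686}
```

View pics/top0.png

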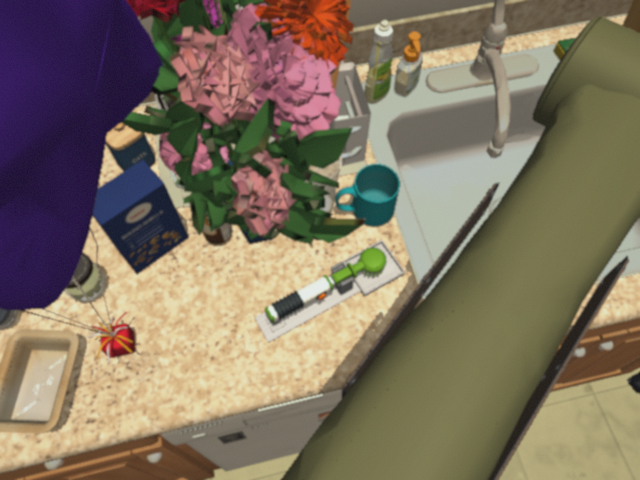

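View pics/side0.png

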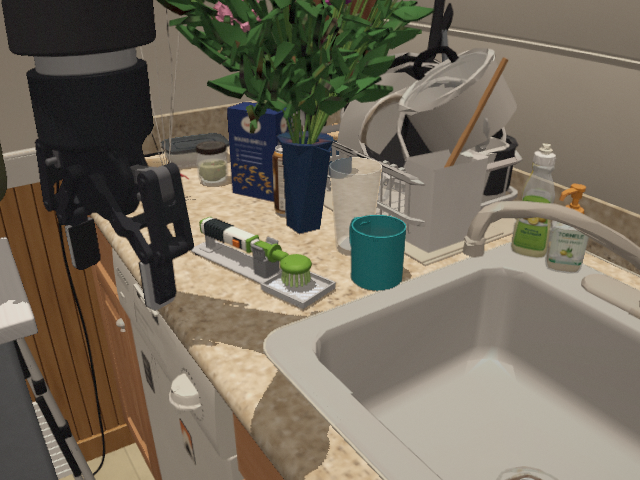

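The top view shows the brush from the grip end (270,313) to the green head (373,261), with the orange button at about (322,295). The mug is at (375,195), and the sink edge runs from about (390,150) to (430,260). In the side view the head is at (296,268), the button at (240,242), the glass at (355,200), and the vase with its flowers is behind the brush.

```bash
cat > h.py <<'E'
import numpy as np, cv2
from station import imaging
def rays(n,uv):
    c=imaging.calibration(n);K=c["K"];uv=np.atleast_2d(np.float64(uv))
    s=cv2.undistortPoints(uv[:,None],K,np.array([c["k1"],0,0,0,0.]))[:,0]
    T=c["cam_to_world"];d=np.c_[s,np.ones(len(s))]@T[:3,:3].T
    return T[:3,3],d
def onplane(n,uv,z):
    o,d=rays(n,uv);return o+d*((z-o[2])/d[:,2])[:,None]
def bydepth(n,uv,D):
    o,d=rays(n,uv);return o+d*np.ravel(D)[:,None]
def mask(im,lo,hi,box):
    h=cv2.cvtColor(im,cv2.COLOR_RGB2HSV);m=cv2.inRange(h,lo,hi);o=np.zeros_like(m);a,b,c,d=box;o[b:d,a:c]=m[b:d,a:c];return o
def cen(m):
    v,u=np.nonzero(m);return np.array([u.mean(),v.mean()]),len(u)
E
python3 - <<'E'
from h import *
np.set_printoptions(precision=1,suppress=True)
for n,hb,ob in(("top",(355,240,395,280),(300,280,340,310)),("side",(270,250,320,285),(220,225,262,260))):
    z=np.load(f"pics/{n}0.npz");im,D=z["im"],z["d"]
    for name,b,lo,hi,h in(("head",hb,(35,120,40),(60,255,255),52),("orange",ob,(3,150,120),(17,255,255),50)):
        m=mask(im,lo,hi,b);
        if not m.any(): print("none",n,name);continue
        c,k=cen(m);v,u=np.nonzero(m);P=bydepth(n,np.c_[u,v],D[v,u])
        print(n,name,c,k,"plane",onplane(n,c,h)[0],"depth med",np.median(P,0),"min",P.min(0),"max",P.max(0))
    v,u=np.mgrid[0:480:2,0:640:2].reshape(2,-1);d=D[v,u];P=bydepth(n,np.c_[u,v],d);P=P[d>0];uv=np.c_[u,v][d>0]
    np.save(f"pics/{n}P.npy",P)
    if n=="top":
        box=(uv[:,0]>255)&(uv[:,0]<330)&(uv[:,1]>270)&(uv[:,1]<325)&(P[:,2]>45)&(P[:,2]<75)
        G=P[box];mu=G.mean(0);print("grip",mu,len(G));w=np.linalg.svd(G[:,:2]-mu[:2])[2][0];print(w,np.degrees(np.arctan2(w[1],w[0])),(G[:,:2]-mu[:2])@w@[0] if 0 else np.ptp((G[:,:2]-mu[:2])@w))
        print("sinkedge",onplane(n,[[390,150],[410,205],[430,265]],0))
        print("mug",onplane(n,[[375,180]],94), "table z",np.median(P[(uv[:,0]>200)&(uv[:,0]<250)&(uv[:,1]>330)&(uv[:,1]<380)],0))
# obstacles: height map 40mm cells, max z
P=np.vstack([np.load("pics/topP.npy"),np.load("pics/sideP.npy")])
print("rows x, cols y",list(range(-440,200,40)))
for x in range(280,760,40):
    print(x,[int(max(P[(abs(P[:,0]-x)<20)&(abs(P[:,1]-y)<20)&(P[:,2]<700),2],default=-999)) for y in range(-440,200,40)])
E
```

```text
top head [370.5 260.9] 548 plane [ 502.4 -298.1   52. ] depth med [ 500.9 -299.    53.2] min [ 106.6 -323.5   43.5] max [ 527.2 -125.   940.1]
top orange [321.8 295.6] 28 plane [ 460.2 -201.4   50. ] depth med [ 458.7 -201.3   53.5] min [ 454.6 -207.8   45.7] max [ 463.7 -194.6   57.5]
grip [ 460.  -161.1   59. ] 304
[-0.3  1. ] 106.73099977985298 120.64959894798722
sinkedge [[ 757.1 -414.4    0. ]
 [ 622.6 -414.4    0. ]
 [ 492.2 -411.     0. ]]
mug [[ 635.3 -340.8   94. ]] table z [414.6 -22.2  -0.5]
side head [290.7 261.8] 675 plane [ 502.4 -299.6   52. ] depth med [ 499.5 -305.5   54. ] min [ 121.7 -953.4   37.7] max [ 529.4 -257.5  466.9]
side orange [235.5 243. ] 42 plane [ 462.8 -195.2   50. ] depth med [ 459.9 -201.7   54. ] min [ 456.8 -207.8   48.4] max [ 465.1 -191.1   57.2]
rows x, cols y [-440, -400, -360, -320, -280, -240, -200, -160, -120, -80, -40, 0, 40, 80, 120, 160]
280 [-999, 612, 615, 615, 615, 592, -999, -999, -999, -999, -999, -999, -999, -999, -999, -999]
320 [2, 614, 614, 613, 593, 2, 0, 1, 3, 2, 2, 2, 3, 2, 3, 2]
360 [624, 624, 612, 3, 4, 465, 525, 543, 503, 5, 2, 680, 655, 572, 488, 4]
400 [625, 625, 613, 4, 3, 4, 504, 512, 539, 488, 699, 699, 508, 3, 4, 344]
440 [8, 7, 5, 3, 14, 492, 489, 553, 594, 602, 699, 585, 3, 3, 59, 285]
480 [8, 7, 17, 56, 65, 456, 504, 569, 604, 609, 672, 547, 5, 388, 330, 194]
520 [-5, 6, 19, 57, 58, 481, 518, 548, 603, 601, 623, 4, 2, 3, 58, 366]
560 [-5, 6, 4, 18, 497, 529, 546, 555, 578, 578, 607, 3, 3, 3, 3, 88]
600 [-7, 92, 95, 94, 512, 536, 547, 544, 555, 572, 534, 228, 3, 187, 187, 88]
640 [-8, 94, 95, 95, 154, 254, 511, 516, 501, 520, 483, 228, 188, 190, 187, 57]
680 [-10, 5, 95, 95, 153, 282, 378, 492, 482, 430, 415, 185, 187, 188, 188, 4]
720 [-4, 9, 167, 167, 167, 324, 440, 376, 451, 400, 308, 76, 186, -999, -999, 3]
```

```bash
python3 - <<'E'
from h import *
np.set_printoptions(precision=1,suppress=True)
u0=np.array([.287,-.958])
for n in("top","side"):
    z=np.load(f"pics/{n}0.npz");im,D=z["im"],z["d"]
    v,u=np.mgrid[0:480,0:640].reshape(2,-1);d=D[v,u];k=d>0;u,v,d=u[k],v[k],d[k]
    P=bydepth(n,np.c_[u,v],d);hsv=cv2.cvtColor(im,cv2.COLOR_RGB2HSV)[v,u]
    near=(abs(P[:,0]-470)<90)&(abs(P[:,1]+200)<150)
    top=near&(P[:,2]>57)&(P[:,2]<70)&(P[:,1]>-225); G=P[top]
    mu=G[:,:2].mean(0);w=np.linalg.svd(G[:,:2]-mu)[2][0];w*=np.sign(w@u0);s=(G[:,:2]-mu)@w
    print(n,"grip top",len(G),mu,w,np.degrees(np.arctan2(w[1],w[0])),"s pct",np.percentile(s,[1,99]),"z",np.median(G[:,2]))
    hd=near&(P[:,2]>40)&(P[:,1]<-262)&(hsv[:,0]>35)&(hsv[:,0]<65)&(hsv[:,1]>110)
    c,r=cv2.minEnclosingCircle(np.float32(P[hd][:,:2]));print(" head",c,r,P[hd].mean(0))
    cr=near&(P[:,2]>59)&(P[:,2]<67)&(P[:,1]<-215)&(P[:,1]>-265);print(" cradle top",P[cr].mean(0),P[cr].min(0),P[cr].max(0),cr.sum())
    for y0 in range(-320,0,40):
        f=[P[(abs(P[:,0]-x)<20)&(abs(P[:,1]-y0)<20)&(P[:,2]>120)&(P[:,2]<620),2] for x in range(360,600,40)]
        print(y0,[int(np.percentile(a,2)) if len(a)>5 else 0 for a in f],end=" ")
    print()
    b=P[(P[:,2]<-40)&(P[:,1]<-300)&(P[:,0]>350)&(P[:,0]<900)]
    if len(b): print(" basin",len(b),np.percentile(b,[1,99],axis=0))
    e=P[(abs(P[:,2]+12)<6)&(P[:,1]<-380)&(P[:,0]>400)&(P[:,0]<900)]
    for x in range(400,850,40):
        a=e[abs(e[:,0]-x)<20]
        if len(a)>5: print("  edge x",x,"ymax",np.percentile(a[:,1],[50,95]),len(a))
E
```

```text
top grip top 1016 [ 462.3 -161.7] [ 0.3 -1. ] -73.37049187997151 s pct [-57.9  59.3] z 60.885277250227716
 head (498.95574951171875, -291.7692565917969) 33.69830322265625 [ 501.5 -296.7   53.2]
 cradle top [ 485.6 -241.1   61.2] [ 466.6 -265.    59. ] [ 507.7 -215.1   65.3] 144
-320 [0, 0, 0, 0, 0, 0] -280 [0, 0, 0, 0, 0, 469] -240 [462, 0, 465, 253, 444, 464] -200 [429, 435, 441, 458, 455, 493] -160 [429, 417, 442, 485, 369, 525] -120 [442, 425, 439, 461, 362, 324] -80 [0, 432, 364, 351, 378, 367] -40 [0, 591, 556, 414, 265, 256] 
 basin 13049 [[ 500.7 -935.8 -187.1]
 [ 838.1 -460.9  -43.5]]
  edge x 800 ymax [-429.  -422.4] 16
  edge x 840 ymax [-595.9 -454. ] 621
side grip top 645 [ 464.6 -169.1] [ 0.3 -1. ] -72.98905182713499 s pct [-62.6  56.3] z 62.57724302333219
 head (499.18634033203125, -294.727783203125) 35.45366287231445 [ 500.8 -298.3   53. ]
 cradle top [ 488.7 -241.4   61.3] [ 468.8 -264.9   59. ] [ 511.6 -215.    66.7] 243
-320 [0, 0, 0, 0, 0, 0] -280 [0, 0, 0, 0, 0, 0] -240 [0, 0, 0, 242, 0, 326] -200 [0, 399, 291, 255, 253, 252] -160 [0, 398, 352, 313, 248, 247] -120 [0, 0, 359, 342, 262, 262] -80 [0, 0, 351, 344, 278, 192] -40 [0, 0, 0, 282, 268, 238] 
 basin 42622 [[ 496.8 -731.4 -180.6]
 [ 839.3 -419.6  -42.3]]
  edge x 440 ymax [-445.1 -440.8] 9
  edge x 480 ymax [-420.7 -417.7] 132
  edge x 520 ymax [-418.9 -416.8] 177
  edge x 560 ymax [-419. -417.] 166
  edge x 600 ymax [-419.  -416.9] 162
  edge x 640 ymax [-419.1 -417. ] 144
  edge x 680 ymax [-419.  -416.8] 138
  edge x 720 ymax [-418.7 -416.6] 126
  edge x 760 ymax [-419.  -416.9] 117
  edge x 800 ymax [-421.7 -417.6] 164
  edge x 840 ymax [-565.4 -441.5] 1161
```

```bash
python3 -m inch '[{"claw":0.085,"dx":-0.03,"dy":0.02,"dz":0.01,"turn":-0.12},{"claw":0.085,"dx":-0.06,"dy":0.04,"dz":0.02,"turn":-0.24},{"claw":0.085,"dx":-0.09,"dy":0.06,"dz":0.03,"turn":-0.36},{"claw":0.085,"dx":-0.12,"dy":0.08,"dz":0.04,"turn":-0.48},{"claw":0.085,"dx":-0.15,"dy":0.1,"dz":0.05,"turn":-0.6},{"claw":0.085,"dx":-0.18,"dy":0.12,"dz":0.06,"turn":-0.72},{"claw":0.085,"dx":-0.21,"dy":0.14,"dz":0.07,"turn":-0.84},{"claw":0.085,"dx":-0.24,"dy":0.16,"dz":0.08,"turn":-0.96},{"claw":0.085,"dx":-0.27,"dy":0.18,"dz":0.09,"turn":-1.08},{"claw":0.085,"dx":-0.3,"dy":0.2,"dz":0.1,"turn":-1.2}]'; python3 - <<'E'
from station import bot
o=bot.observe();print(o["tool_pos"],o["orientation"],o["joint_positions"],o["joint_efforts"],o["ft_force"])
E
```

```text
t: 0.93
tool_pos: [417.0, -275.0, 130.6]
orientation: [-0.699, 0.716, 0.0, 0.0]
ft_force: [1.1, -0.9, -0.0]
width: 85.0
grasp_force: 0.0
[ 417.01040111 -274.98235498  130.64027934] [-6.98567273e-01  7.15544370e-01  8.77725779e-05  1.08118371e-04] [-1.78865601e-01 -2.22086233e-01 -3.42952644e-01 -2.80005004e-04
 -1.44994756e+00  1.54889543e-01] [ -4.35492307 -24.6765393   34.54948425   6.77410081  -0.4559472
  -0.80078932] [ 1.1221278  -0.87834614 -0.0323759 ]
```

```bash
python3 -m inch '[{"claw":0.085,"dx":-0.027,"dy":-0.018,"dz":0.0,"turn":-0.105},{"claw":0.085,"dx":-0.054,"dy":-0.036,"dz":0.0,"turn":-0.21},{"claw":0.085,"dx":-0.081,"dy":-0.054,"dz":0.01,"turn":-0.316},{"claw":0.085,"dx":-0.081,"dy":-0.054,"dz":0.03,"turn":-0.316},{"claw":0.085,"dx":-0.081,"dy":-0.054,"dz":0.03,"turn":-0.316}]'; python3 - <<'E'
from station import bot,imaging
import cv2,numpy as np
o=bot.observe();print(o["joint_positions"],o["joint_efforts"],o["ft_force"])
ims=[]
for n in("top","side"):
    im,d=imaging.get_image(n);np.savez(f"pics/{n}1.npz",im=im,d=d)
    ims.append(im[:,:,::-1])
a=cv2.resize(ims[0][200:350,220:420],(400,300));b=cv2.resize(ims[1][150:320,150:350],(400,340))
out=np.zeros((340,800,3),np.uint8);out[:300,:400]=a;out[:,400:]=b
cv2.imwrite("pics/h1.png",out)
E
```

```text
t: 1.35
tool_pos: [471.5, -195.2, 97.0]
orientation: [0.801, -0.598, -0.003, 0.001]
ft_force: [-0.4, -0.2, -1.0]
width: 84.9
grasp_force: 0.0
[ 1.03680107e-03 -1.70825353e-01 -3.60089843e-01 -2.37096629e-03
 -1.38780264e+00  2.87864505e-01] [  1.03215784 -28.4837687   37.88986087   7.84859866   0.68158206
   0.12483096] [-0.43434924 -0.15490153 -1.0400905 ]
```

View pics/h1.png

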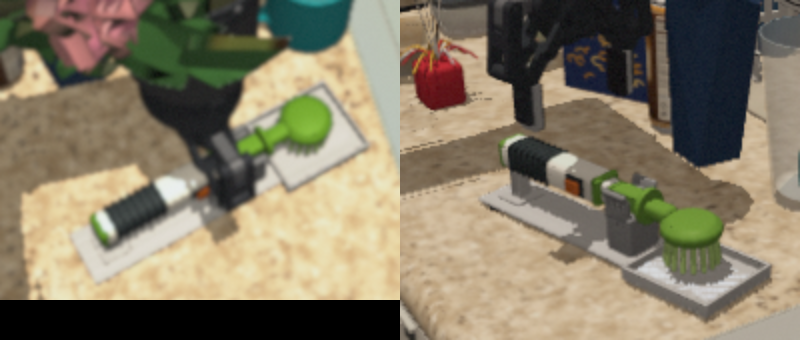

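The fingers straddle the grip at the button (crop top view about (205,185)), and nothing is touching. I'll descend and close slowly.

```bash
python3 -m inch '[{"claw":0.085,"dx":0,"dy":0,"dz":0.03,"turn":0},{"claw":0.085,"dx":0,"dy":0,"dz":0.055,"turn":0},{"claw":0.085,"dx":0,"dy":0,"dz":0.069,"turn":0},{"claw":0.06,"dx":0,"dy":0,"dz":0.069,"turn":0},{"claw":0.045,"dx":0,"dy":0,"dz":0.069,"turn":0},{"claw":0.04,"dx":0,"dy":0,"dz":0.069,"turn":0}]' 25; python3 - <<'E'
from station import bot,imaging
import cv2,numpy as np
o=bot.observe();print(o["tool_pos"],o["orientation"],o["ft_force"])
im,d=imaging.get_image("side");np.savez(f"pics/side2.npz",im=im,d=d)
cv2.imwrite("pics/h2.png",cv2.resize(im[150:320,150:350,::-1],(800,680))[:600])
E
```

```text
t: 1.95
tool_pos: [473.8, -198.2, 34.5]
orientation: [0.8, -0.599, 0.001, -0.0]
ft_force: [0.2, 0.0, -0.4]
width: 51.4
grasp_force: 0.0
[ 473.77689564 -198.24159207   34.54034352] [ 8.00407190e-01 -5.99454959e-01  1.38135248e-03 -4.16633698e-04] [ 0.17263835  0.00614982 -0.42132477]
```

View pics/h2.png

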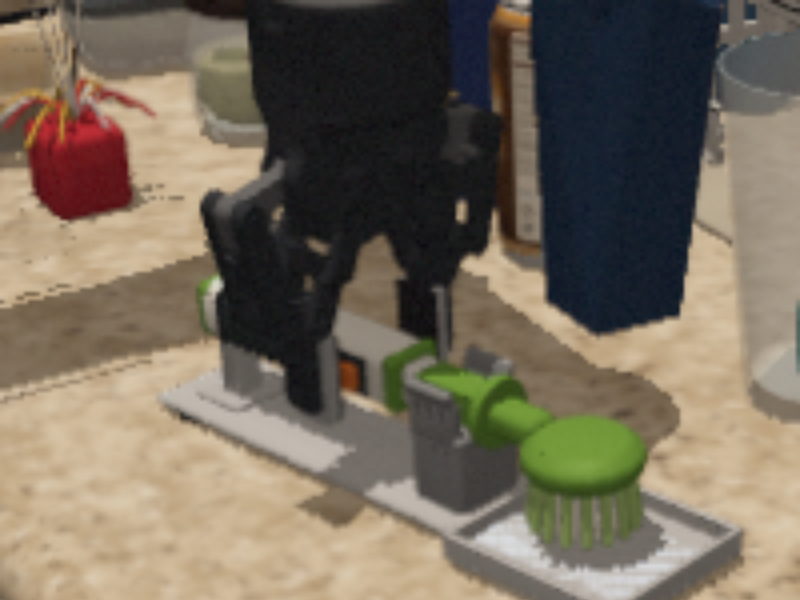

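The near finger covers columns of about 290–340 and the button sits at (350,377), just to its right. I'll check the offset by projecting.

```bash
python3 - <<'E'
from h import *
from station import bot
np.set_printoptions(precision=1,suppress=True)
def proj(n,P):
    c=imaging.calibration(n);T=np.linalg.inv(c["cam_to_world"]);r,_=cv2.Rodrigues(T[:3,:3])
    return cv2.projectPoints(np.float64(P).reshape(-1,1,3),r,T[:3,3],c["K"],np.array([c["k1"],0,0,0,0.]))[0][:,0]
o=bot.observe();t=o["tool_pos"];print(t,o["width"])
u=np.array([.287,-.958,0]);l=np.array([-.958,-.287,0]);w=o["width"]/2
pts=[t+[0,0,z]+l*w+u*s for z in(10,25,40) for s in(-11,0,11)]
print("pad pred crop px",((proj("side",pts)-[150,150])*4).reshape(3,3,2))
z=np.load("pics/side2.npz");im,D=z["im"],z["d"]
m=mask(im,(3,150,120),(17,255,255),(225,230,262,260));c,k=cen(m)
print("button",(c-150)*4,k)
for lat in(16,18.5):
    # ray intersect vertical plane at lateral offset from brush origin
    oo,d=rays("side",c);B=np.array([486.5,-241,50]);s=((B+l*lat-oo)@l)/(d@l);X=oo+d[0]*s;print("button on plane",X,"along",(X-B)@u,"tool along",(t-B)@u)
v,uu=np.nonzero(m);print("bbox crop",(np.array([uu.min(),uu.max(),v.min(),v.max()])-150)*4)
print("depth",np.median(bydepth("side",np.c_[uu,v],D[v,uu]),0))
E
```

```text
[ 473.9 -198.    34.6] 43.12081472634418
pad pred crop px [[[312.3 390.9]
  [331.2 399.1]
  [350.4 407.5]]

 [[309.6 356.9]
  [328.6 365. ]
  [347.9 373.2]]

 [[306.9 322.5]
  [326.  330.4]
  [345.4 338.4]]]
button [348. 366.] 4
button on plane [ 459.9 -207.8   58.8] along -39.44449703133699 tool along -44.75454013149775
button on plane [ 458.3 -211.3   60.7] along -36.575444408453166 tool along -44.75454013149775
bbox crop [344 352 364 368]
depth [ 461.6 -203.9   56.7]
```

```bash
python3 -m inch '[{"claw":0.045,"dx":0.003,"dy":0,"dz":0.007,"turn":0},{"claw":0.045,"dx":0.003,"dy":0,"dz":0.007,"turn":0},{"claw":0.02,"dx":0.003,"dy":0,"dz":0.007,"turn":0},{"claw":0.0,"dx":0.003,"dy":0,"dz":0.007,"turn":0},{"claw":0.0,"dx":0.003,"dy":0,"dz":0.007,"turn":0},{"claw":0.0,"dx":0.003,"dy":0,"dz":0.007,"turn":0},{"claw":0.0,"dx":0.003,"dy":0,"dz":0.007,"turn":0}]' 30
```

```text
t: 2.58
tool_pos: [474.7, -200.1, 25.8]
orientation: [0.801, -0.599, 0.001, -0.001]
ft_force: [5.8, 0.4, 0.3]
width: 25.6
grasp_force: 30.6
```

```bash
python3 -m inch '[{"claw":0.0,"dx":-0.005,"dy":-0.001,"dz":0,"turn":0},{"claw":0.0,"dx":-0.012,"dy":-0.001,"dz":0,"turn":0},{"claw":0.0,"dx":-0.020,"dy":-0.001,"dz":0,"turn":0},{"claw":0.0,"dx":-0.020,"dy":-0.001,"dz":0,"turn":0}]' 30
```

```text
t: 2.92
tool_pos: [468.7, -179.9, 25.8]
orientation: [0.801, -0.599, 0.0, -0.0]
ft_force: [0.5, 1.3, 4.3]
width: 25.6
grasp_force: 30.2
```

```bash
python3 -m inch '[{"claw":0.0,"dx":-0.010,"dy":0,"dz":0,"turn":0},{"claw":0.0,"dx":-0.022,"dy":0,"dz":0,"turn":0},{"claw":0.0,"dx":-0.034,"dy":0,"dz":0,"turn":0},{"claw":0.0,"dx":-0.046,"dy":0,"dz":0,"turn":0},{"claw":0.0,"dx":-0.056,"dy":0,"dz":0,"turn":0},{"claw":0.0,"dx":-0.062,"dy":0,"dz":0,"turn":0},{"claw":0.0,"dx":-0.065,"dy":0,"dz":0,"turn":0},{"claw":0.0,"dx":-0.065,"dy":0,"dz":0,"turn":0}]' 30; python3 - <<'E'
from station import bot,imaging
import cv2,numpy as np
o=bot.observe();print(o["tool_pos"],o["ft_force"])
ims=[]
for n in("top","side"):
    im,d=imaging.get_image(n);np.savez(f"pics/{n}3.npz",im=im,d=d)
    ims.append(im[:,:,::-1])
out=np.hstack([cv2.resize(ims[0][210:350,220:420],(400,280)),cv2.resize(ims[1][180:320,150:350],(400,280))])
cv2.imwrite("pics/h3.png",out)
E
```

```text
t: 3.58
tool_pos: [450.3, -118.2, 25.8]
orientation: [0.801, -0.599, -0.0, 0.0]
ft_force: [-2.4, -0.5, 6.4]
width: 25.7
grasp_force: 30.2
[ 450.2597581  -118.17510549   25.77264871] [-2.42348434 -0.45601593  6.4421885 ]
```

View pics/h3.png

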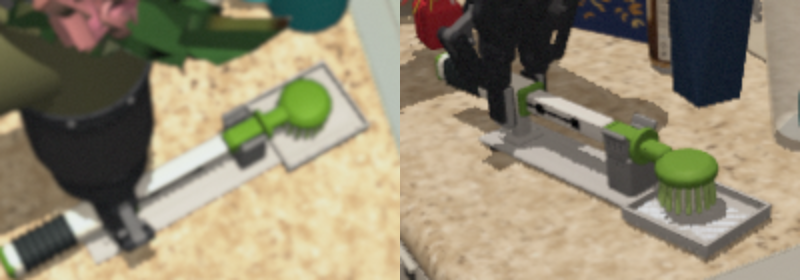

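The grip is out with the shaft exposed, and the front of the grip is at the fingers (about (525,95) in the side crop). I'll pull a little more to feel for the end stop.

```bash
python3 -m inch '[{"claw":0.0,"dx":-0.001,"dy":0,"dz":0,"turn":0},{"claw":0.0,"dx":-0.002,"dy":0,"dz":0,"turn":0},{"claw":0.0,"dx":-0.002,"dy":0,"dz":0,"turn":0}]' 30
```

```text
t: 3.93
tool_pos: [450.0, -117.1, 25.8]
orientation: [0.801, -0.599, 0.0, 0.0]
ft_force: [0.9, -4.9, 5.1]
width: 25.6
grasp_force: 29.9
```

```bash
python3 -m inch '[{"claw":0.03,"dx":0,"dy":0,"dz":0,"turn":0},{"claw":0.045,"dx":0,"dy":0,"dz":0,"turn":0},{"claw":0.06,"dx":0,"dy":0,"dz":0,"turn":0},{"claw":0.075,"dx":0,"dy":0,"dz":0,"turn":0},{"claw":0.075,"dx":0,"dy":0,"dz":-0.025,"turn":0},{"claw":0.075,"dx":0.0,"dy":0,"dz":-0.06,"turn":0},{"claw":0.075,"dx":0.02,"dy":0,"dz":-0.085,"turn":0},{"claw":0.075,"dx":0.05,"dy":0,"dz":-0.085,"turn":0},{"claw":0.075,"dx":0.05,"dy":0,"dz":-0.085,"turn":0}]' 30; python3 - <<'E'
from h import *
np.set_printoptions(precision=1,suppress=True)
from station import bot
o=bot.observe();print(o["tool_pos"],o["ft_force"])
ims=[]
for n,b in (("top",(230,270,330,350)),("side",(170,200,262,260))):
    im,D=imaging.get_image(n);ims.append(im[:,:,::-1])
    m=mask(im,(3,150,120),(17,255,255),b)
    if m.any():
        v,u=np.nonzero(m);P=bydepth(n,np.c_[u,v],D[v,u]);print(n,len(u),u.mean(),v.mean(),np.median(P,0))
        p=np.median(P,0)-[486.5,-241,50];print(" along,lat",p[:2]@[.287,-.958],p[:2]@[-.958,-.287])
out=np.hstack([cv2.resize(ims[0][210:350,220:420],(400,280)),cv2.resize(ims[1][180:320,150:350],(400,280))])
cv2.imwrite("pics/h4.png",out)
E
```

```text
t: 4.68
tool_pos: [465.7, -166.8, 111.8]
orientation: [0.8, -0.6, 0.001, -0.001]
ft_force: [-0.2, 1.1, -2.2]
width: 75.2
grasp_force: 0.0
[ 465.7 -166.8  111.8] [-0.2  1.1 -2.2]
top 33 275.54545454545456 320.6969696969697 [ 433.3 -117.4   54.3]
 along,lat -133.71915975732722 15.517678896380886
side 35 199.68571428571428 227.71428571428572 [ 434.7 -118.4   53.8]
 along,lat -132.33782093989674 14.447793571947129
```

View pics/h4.png

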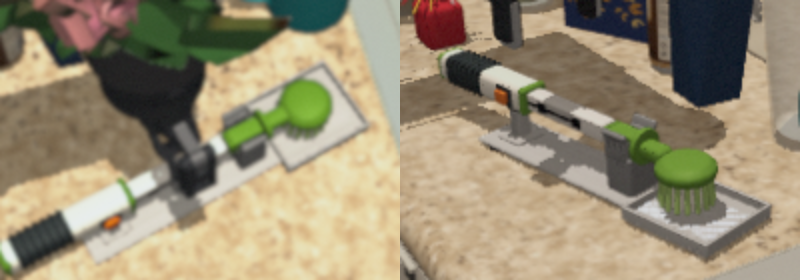

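The brush is extended: the button has moved from −46 to −133 mm and stands proud as it did at the start (top crop (112,222)). Next I'll grasp the bare shaft at the balance point.

```bash
python3 -m inch '[{"claw":0.075,"dx":-0.009,"dy":0,"dz":0.03,"turn":0},{"claw":0.075,"dx":-0.009,"dy":0,"dz":0.065,"turn":0},{"claw":0.06,"dx":-0.009,"dy":0,"dz":0.085,"turn":0},{"claw":0.03,"dx":-0.009,"dy":0,"dz":0.085,"turn":0},{"claw":0.0,"dx":-0.009,"dy":0,"dz":0.085,"turn":0},{"claw":0.0,"dx":-0.009,"dy":0,"dz":0.085,"turn":0},{"claw":0.0,"dx":-0.009,"dy":0,"dz":0.085,"turn":0},{"claw":0.0,"dx":-0.009,"dy":0,"dz":0.085,"turn":0},{"claw":0.0,"dx":-0.009,"dy":0,"dz":0.085,"turn":0}]' 60
```

```text
t: 5.53
tool_pos: [463.2, -155.7, 27.5]
orientation: [0.801, -0.599, 0.002, -0.001]
ft_force: [-1.1, 3.0, 6.0]
width: 15.1
grasp_force: 59.2
```

```bash
python3 -m inch '[{"claw":0.0,"dx":0,"dy":0,"dz":-0.005,"turn":0},{"claw":0.0,"dx":0,"dy":0,"dz":-0.015,"turn":0},{"claw":0.0,"dx":0,"dy":0,"dz":-0.03,"turn":0},{"claw":0.0,"dx":0,"dy":0,"dz":-0.045,"turn":0},{"claw":0.0,"dx":0,"dy":0,"dz":-0.06,"turn":0},{"claw":0.0,"dx":0,"dy":0,"dz":-0.075,"turn":0},{"claw":0.0,"dx":0,"dy":0,"dz":-0.09,"turn":0},{"claw":0.0,"dx":0,"dy":0,"dz":-0.09,"turn":0}]' 60; python3 - <<'E'
from station import bot,imaging
import cv2,numpy as np
o=bot.observe();print(o["tool_pos"],o["orientation"],o["ft_force"],o["moment"],o["joint_positions"])
ims=[]
for n in("top","side"):
    im,d=imaging.get_image(n);ims.append(im[:,:,::-1])
out=np.hstack([cv2.resize(ims[0][180:350,210:450],(400,283)),cv2.resize(ims[1][120:320,110:390],(400,283))])
cv2.imwrite("pics/h5.png",out)
E
```

```text
t: 6.2
tool_pos: [462.9, -156.2, 118.5]
orientation: [0.801, -0.599, 0.002, -0.001]
ft_force: [0.7, -0.9, -1.2]
width: 15.3
grasp_force: 61.2
[ 462.85488767 -156.17515957  118.5334914 ] [ 0.80062947 -0.5991559   0.00188522 -0.00104968] [ 0.68899767 -0.90160079 -1.2066442 ] [ 0.03805818 -0.13133234  0.01667669] [ 8.93023073e-02 -2.54210727e-01 -3.92126705e-01  9.67123262e-04
 -1.42867244e+00  1.96462754e-01]
```

View pics/h5.png

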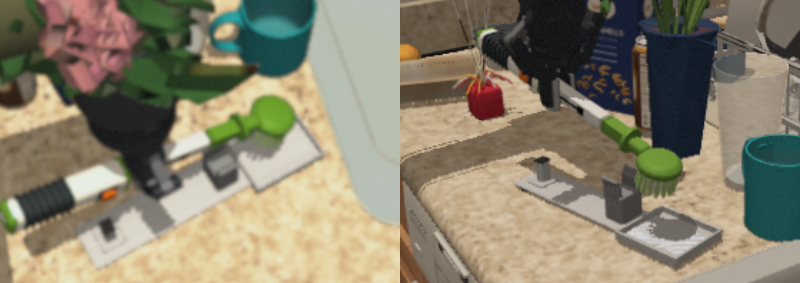

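The brush hangs level from the gripper, clear of the rest (side crop: head at (658,165)). I'll carry it over the basin, away from the flowers and the mug.

```bash
python3 -m inch '[{"claw":0.0,"dx":0.005,"dy":0.001,"dz":-0.02,"turn":-0.01},{"claw":0.0,"dx":0.02,"dy":0.004,"dz":-0.04,"turn":-0.03},{"claw":0.0,"dx":0.045,"dy":0.009,"dz":-0.055,"turn":-0.06},{"claw":0.0,"dx":0.075,"dy":0.014,"dz":-0.07,"turn":-0.09},{"claw":0.0,"dx":0.105,"dy":0.019,"dz":-0.08,"turn":-0.12},{"claw":0.0,"dx":0.135,"dy":0.025,"dz":-0.08,"turn":-0.15},{"claw":0.0,"dx":0.165,"dy":0.03,"dz":-0.08,"turn":-0.18},{"claw":0.0,"dx":0.19,"dy":0.035,"dz":-0.08,"turn":-0.21},{"claw":0.0,"dx":0.205,"dy":0.038,"dz":-0.08,"turn":-0.23},{"claw":0.0,"dx":0.211,"dy":0.039,"dz":-0.08,"turn":-0.234}]' 60 && python3 -m inch '[{"claw":0.0,"dx":0,"dy":0,"dz":0,"turn":0},{"claw":0.0,"dx":0,"dy":0,"dz":0,"turn":0},{"claw":0.0,"dx":0,"dy":0,"dz":0,"turn":0},{"claw":0.0,"dx":0,"dy":0,"dz":0,"turn":0},{"claw":0.0,"dx":0,"dy":0,"dz":0,"turn":0},{"claw":0.0,"dx":0,"dy":0,"dz":0,"turn":0}]' 60; python3 - <<'E'
from h import *
from station import bot
np.set_printoptions(precision=1,suppress=True)
o=bot.observe();print(o["tool_pos"],o["ft_force"],o["joint_velocities"])
ims=[]
for n in("top","side"):
    im,D=imaging.get_image(n);ims.append(im[:,:,::-1])
    hsv=cv2.cvtColor(im,cv2.COLOR_RGB2HSV);v,u=np.mgrid[0:480,0:640].reshape(2,-1);P=bydepth(n,np.c_[u,v],D[v,u]);h=hsv[v,u]
    e=P-o["tool_pos"];k=(D[v,u]>0)&(np.hypot(e[:,0],e[:,1])<190)&(abs(e[:,2]-20)<60)
    g=P[k&(h[:,0]>35)&(h[:,0]<60)&(h[:,1]>120)];hd=g[g[:,1]<o["tool_pos"][1]-100];print(n,"head",len(hd),np.median(hd,0) if len(hd) else 0)
    t=g[g[:,1]>o["tool_pos"][1]+90];print("  tail",len(t),np.median(t,0) if len(t) else 0)
    ob=P[k&(h[:,0]>=3)&(h[:,0]<=17)&(h[:,1]>150)&(h[:,2]>120)];print("  orange",len(ob),np.median(ob,0) if len(ob) else 0)
cv2.imwrite("pics/h6.png",cv2.resize(np.hstack(ims),(800,300)))
E
```

```text
t: 7.13
tool_pos: [482.8, -370.9, 192.3]
orientation: [0.865, -0.502, -0.002, 0.0]
ft_force: [0.8, 0.7, -3.0]
width: 15.2
grasp_force: 61.1
t: 7.63
tool_pos: [484.0, -368.6, 195.6]
orientation: [0.865, -0.501, 0.0, -0.0]
ft_force: [-0.3, -0.3, -1.6]
width: 14.9
grasp_force: 61.1
[ 484.  -368.6  195.6] [-0.3 -0.3 -1.6] [-0.  0.  0. -0. -0.  0.]
top head 423 [ 548.3 -494.9  180.1]
  tail 169 [ 416.  -259.6  258.6]
  orange 33 [ 449.1 -343.   230.8]
side head 1028 [ 546.8 -500.4  179.7]
  tail 132 [ 494.2 -207.4  262.1]
  orange 53 [ 450.2 -344.4  231.3]
```

View pics/h6.png

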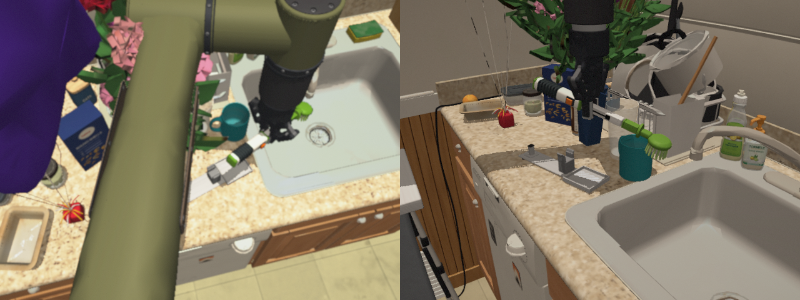

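The head is over the basin, but the brush is pitched about 14° head-down (head z 180, button z 231). That isn't level enough, so I'll find out when it tilted before mending it.

```bash
python3 - <<'E'
from h import *
from station import bot
np.set_printoptions(precision=2,suppress=True)
def tri(a,b):
    o1,d1=rays("top",a);o2,d2=rays("side",b);s=np.linalg.lstsq(np.c_[d1[0],-d2[0]],o2-o1,rcond=None)[0];return (o1+d1[0]*s[0]+o2+d2[0]*s[1])/2
print("h5 head",tri([373,249],[290.6,236.6]),"h4-like head at rest",tri([372,261],[294,264]))
o=bot.observe();print(o["moment"],o["ft_force"],o["joint_positions"])
E
```

```text
h5 head [ 503.55 -299.82   93.58] h4-like head at rest [ 505.09 -301.88   47.58]
[ 0.03  0.   -0.02] [-0.25 -0.12 -3.15] [-0.32  0.06  0.04 -0.   -1.55  0.84]
```

It was already tilted at the lift (head about 44 mm low), so the neck probably dragged in the slot and turned the shaft in the pads. I'll go back to the rest, let the slot level it, and regrip harder.

```bash
python3 -m inch '[{"claw":0.0,"dx":-0.005,"dy":-0.002,"dz":0.0,"turn":0.01},{"claw":0.0,"dx":-0.02,"dy":-0.009,"dz":0.0,"turn":0.03},{"claw":0.0,"dx":-0.045,"dy":-0.02,"dz":0.005,"turn":0.06},{"claw":0.0,"dx":-0.07,"dy":-0.032,"dz":0.01,"turn":0.09},{"claw":0.0,"dx":-0.1,"dy":-0.045,"dz":0.015,"turn":0.12},{"claw":0.0,"dx":-0.13,"dy":-0.059,"dz":0.02,"turn":0.16},{"claw":0.0,"dx":-0.155,"dy":-0.07,"dz":0.025,"turn":0.19},{"claw":0.0,"dx":-0.175,"dy":-0.079,"dz":0.03,"turn":0.22},{"claw":0.0,"dx":-0.187,"dy":-0.085,"dz":0.035,"turn":0.234},{"claw":0.0,"dx":-0.191,"dy":-0.0866,"dz":0.035,"turn":0.234}]' 60 && python3 -m inch '[{"claw":0.0,"dx":0,"dy":0,"dz":0,"turn":0},{"claw":0.0,"dx":0,"dy":0,"dz":0,"turn":0},{"claw":0.0,"dx":0,"dy":0,"dz":0,"turn":0},{"claw":0.0,"dx":0,"dy":0,"dz":0.03,"turn":0},{"claw":0.0,"dx":0,"dy":0,"dz":0.06,"turn":0},{"claw":0.0,"dx":0,"dy":0,"dz":0.06,"turn":0}]' 60; python3 - <<'E'
from h import *
from station import bot
np.set_printoptions(precision=1,suppress=True)
o=bot.observe();print(o["tool_pos"],o["orientation"],o["ft_force"])
B=np.array([486.5,-241]);U=np.array([.287,-.958]);L=np.array([-.958,-.287]);print("along",(o["tool_pos"][:2]-B)@U,"lat",(o["tool_pos"][:2]-B)@L)
im,D=imaging.get_image("top");hsv=cv2.cvtColor(im,cv2.COLOR_RGB2HSV);v,u=np.mgrid[0:480,0:640].reshape(2,-1);P=bydepth("top",np.c_[u,v],D[v,u]);h=hsv[v,u]
e=P-o["tool_pos"];k=(D[v,u]>0)&(np.hypot(e[:,0],e[:,1])<190)&(P[:,2]<160)&(P[:,2]>25)
g=P[k&(h[:,0]>35)&(h[:,0]<60)&(h[:,1]>120)&(P[:,1]<-270)];hd=np.median(g,0);print("head",len(g),hd,"along/lat",(hd[:2]-B)@U,(hd[:2]-B)@L)
ob=P[k&(h[:,0]>=3)&(h[:,0]<=17)&(h[:,1]>150)&(h[:,2]>120)];ob=np.median(ob,0);print("button",ob,(ob[:2]-B)@U,(ob[:2]-B)@L)
E
```

```text
t: 8.57
tool_pos: [463.5, -158.3, 159.5]
orientation: [0.801, -0.599, -0.0, -0.0]
ft_force: [0.1, -0.3, -2.5]
width: 14.6
grasp_force: 61.1
t: 9.07
tool_pos: [460.7, -160.4, 93.9]
orientation: [0.8, -0.6, -0.005, 0.002]
ft_force: [-0.5, 0.6, -3.9]
width: 14.5
grasp_force: 60.9
[ 460.7 -160.4   93.9] [ 0.8 -0.6 -0.   0. ] [-0.5  0.6 -3.9]
along -84.6514051293369 lat 1.605018769696102
head 515 [ 495.1 -300.4   76.7] along/lat 59.3779348081012 8.820602115865908
button [ 432.5 -129.1  129. ] -122.66315719451948 19.63373626617084
```

```bash
cat > st.py <<'E'
from h import *
from station import bot
np.set_printoptions(precision=1,suppress=True)
o=bot.observe();t=o["tool_pos"]
B=np.array([486.5,-241]);U=np.array([.287,-.958]);L=np.array([-.958,-.287]);print("tool",t,"along",(t[:2]-B)@U,"lat",(t[:2]-B)@L,"F",o["ft_force"],"w",o["width"])
for n in("top","side"):
    im,D=imaging.get_image(n);hsv=cv2.cvtColor(im,cv2.COLOR_RGB2HSV);v,u=np.mgrid[0:480,0:640].reshape(2,-1);P=bydepth(n,np.c_[u,v],D[v,u]);h=hsv[v,u]
    e=P-t;k=(D[v,u]>0)&(np.hypot(e[:,0],e[:,1])<190)&(P[:,2]<300)&(P[:,2]>25)
    g=P[k&(h[:,0]>35)&(h[:,0]<60)&(h[:,1]>120)&(e[:,1]<-110)];hd=np.median(g,0);print(n,"head",len(g),hd,"along/lat",(hd[:2]-B)@U,(hd[:2]-B)@L)
    ob=P[k&(h[:,0]>=3)&(h[:,0]<=17)&(h[:,1]>150)&(h[:,2]>120)&(e[:,1]<80)];print("  button",len(ob))
    if len(ob): ob=np.median(ob,0);print("  ",ob,(ob[:2]-B)@U,(ob[:2]-B)@L,"pitch deg",np.degrees(np.arcsin((ob[2]-hd[2])/197)))
cv2.imwrite("pics/_last.png",im[:,:,::-1])
E
python3 -m inch '[{"claw":0.0,"dx":0,"dy":0,"dz":0,"turn":0},{"claw":0.0,"dx":0,"dy":0,"dz":0,"turn":0},{"claw":0.0,"dx":0,"dy":0,"dz":0,"turn":0}]' 60; python3 st.py; python3 -c "
import cv2;i=cv2.imread('pics/_last.png');cv2.imwrite('pics/h7.png',cv2.resize(i[120:320,150:350],(600,600)))"
```

```text
t: 9.37
tool_pos: [465.2, -160.9, 102.6]
orientation: [0.801, -0.599, 0.001, -0.001]
ft_force: [-0.6, 0.0, -2.1]
width: 14.7
grasp_force: 61.0
tool [ 465.2 -160.9  102.6] along -82.8978702207075 lat -2.5764669528432775 F [-0.6  0.  -2.1] w 14.695890565271771
top head 517 [ 500.4 -300.8   86.4] along/lat 61.321999958257166 3.861998242508096
  button 40
   [ 436.1 -129.5  137.5] -121.30162124116465 16.22672048390885 pitch deg 15.038470539306912
side head 721 [ 500.5 -307.9   85.6] along/lat 68.07183273924456 5.757660761388999
  button 21
   [ 437.2 -127.5  134.9] -122.8941690111888 14.637645138319035 pitch deg 14.499006303361467
```

View pics/h7.png

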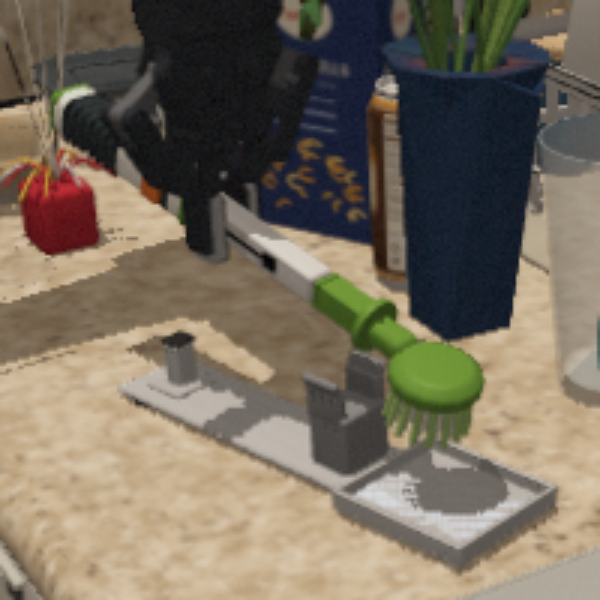

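The brush is pitched head-down above the rest (head (435,375), cradle (345,410)) and lined up sideways to about 1 mm. I'll lower it slowly into the slot with a lighter grip.

```bash
python3 -m inch '[{"claw":0.0,"dx":0,"dy":-0.001,"dz":0.008,"turn":0},{"claw":0.0,"dx":0,"dy":-0.001,"dz":0.016,"turn":0},{"claw":0.0,"dx":0,"dy":-0.001,"dz":0.024,"turn":0},{"claw":0.0,"dx":0,"dy":-0.001,"dz":0.032,"turn":0},{"claw":0.0,"dx":0,"dy":-0.001,"dz":0.038,"turn":0},{"claw":0.0,"dx":0,"dy":-0.001,"dz":0.044,"turn":0},{"claw":0.0,"dx":0,"dy":-0.001,"dz":0.05,"turn":0},{"claw":0.0,"dx":0,"dy":-0.001,"dz":0.05,"turn":0}]' 30; python3 st.py
```

```text
t: 10.13
tool_pos: [465.0, -160.3, 49.5]
orientation: [0.801, -0.599, 0.0, 0.0]
ft_force: [1.6, 0.2, 0.9]
width: 14.5
grasp_force: 60.4
tool [ 465.  -160.3   49.5] along -83.50396674865715 lat -2.5819548587242083 F [1.6 0.2 0.9] w 14.528905340408942
top head 512 [ 500.  -303.1   45.8] along/lat 63.42469339286554 4.855983440404713
  button 32
   [ 436.3 -128.4   81. ] -122.30094808325175 15.778540287421109 pitch deg 10.289469165435229
side head 736 [ 500.  -309.1   46.5] along/lat 69.1063726055123 6.589137934989141
  button 24
   [ 437.1 -128.4   81. ] -122.05492657125336 15.015523897815825 pitch deg 10.080200555453814
```

```bash
python3 -m inch '[{"claw":0.0,"dx":0,"dy":0,"dz":0.005,"turn":0},{"claw":0.0,"dx":0,"dy":0,"dz":0.01,"turn":0},{"claw":0.0,"dx":0,"dy":0,"dz":0.015,"turn":0},{"claw":0.0,"dx":0,"dy":0,"dz":0.02,"turn":0},{"claw":0.0,"dx":0,"dy":0,"dz":0.02,"turn":0},{"claw":0.0,"dx":0,"dy":0,"dz":0.02,"turn":0}]' 30; python3 st.py
```

```text
t: 10.73
tool_pos: [465.0, -160.0, 30.0]
orientation: [0.801, -0.599, -0.0, -0.0]
ft_force: [1.1, 2.2, 2.3]
width: 14.6
grasp_force: 60.1
tool [ 465. -160.   30.] along -83.71460969833923 lat -2.6709377336942564 F [1.1 2.2 2.3] w 14.568471742282124
top head 565 [ 501.  -305.9   52.6] along/lat 66.36948926174277 4.702283943906219
  button 28
   [ 435.7 -127.2   56.3] -123.5809163986291 16.006420938611225 pitch deg 1.065653442252558
side head 703 [ 499.9 -311.5   53.4] along/lat 71.38137945365413 7.438740966985529
  button 32
   [ 437.  -126.1   56.1] -124.27799426620005 14.444983406589149 pitch deg 0.7739998868010379
```

The brush is level again (1°) and the collar is now clear of the cradle. I'll grip at 120 N and lift gently.

```bash
python3 -m inch '[{"claw":0.0,"dx":0,"dy":0,"dz":0,"turn":0},{"claw":0.0,"dx":0,"dy":0,"dz":0,"turn":0},{"claw":0.0,"dx":0,"dy":0,"dz":0,"turn":0},{"claw":0.0,"dx":0,"dy":0,"dz":-0.004,"turn":0},{"claw":0.0,"dx":0,"dy":0,"dz":-0.008,"turn":0},{"claw":0.0,"dx":0,"dy":0,"dz":-0.012,"turn":0},{"claw":0.0,"dx":0,"dy":0,"dz":-0.016,"turn":0},{"claw":0.0,"dx":0,"dy":0,"dz":-0.016,"turn":0}]' 120; python3 st.py
```

```text
t: 11.5
tool_pos: [465.3, -160.3, 47.2]
orientation: [0.801, -0.599, 0.0, -0.0]
ft_force: [0.2, 0.5, -2.5]
width: 13.7
grasp_force: 117.1
tool [ 465.3 -160.3   47.2] along -83.39049289478683 lat -2.803227159103276 F [ 0.2  0.5 -2.5] w 13.677820934724263
top head 585 [ 500.5 -306.1   67.9] along/lat 66.35414478923425 5.275498856908263
  button 30
   [ 436.  -126.9   74.1] -123.75023963351713 15.627747986823227 pitch deg 1.8029046374783235
side head 716 [ 499.1 -312.2   68.2] along/lat 71.7923250309996 8.309183075748045
  button 31
   [ 437.6 -125.4   73.3] -124.76736231689506 13.697596599700116 pitch deg 1.4867952890471865
```

Level this time (1–2°), so I'll continue the lift.

```bash
python3 -m inch '[{"claw":0.0,"dx":0,"dy":0,"dz":-0.006,"turn":0},{"claw":0.0,"dx":0,"dy":0,"dz":-0.016,"turn":0},{"claw":0.0,"dx":0,"dy":0,"dz":-0.028,"turn":0},{"claw":0.0,"dx":0,"dy":0,"dz":-0.042,"turn":0},{"claw":0.0,"dx":0,"dy":0,"dz":-0.056,"turn":0},{"claw":0.0,"dx":0,"dy":0,"dz":-0.07,"turn":0},{"claw":0.0,"dx":0,"dy":0,"dz":-0.08,"turn":0},{"claw":0.0,"dx":0,"dy":0,"dz":-0.08,"turn":0}]' 120; python3 st.py
```

```text
t: 12.27
tool_pos: [466.4, -160.5, 129.9]
orientation: [0.801, -0.599, 0.002, -0.001]
ft_force: [0.3, -0.1, -1.3]
width: 13.9
grasp_force: 117.2
tool [ 466.4 -160.5  129.9] along -82.87311011299875 lat -3.887534009032515 F [ 0.3 -0.1 -1.3] w 13.888343753039381
top head 691 [ 501.7 -306.2  150.7] along/lat 66.83603957860377 4.141190355947045
  button 43
   [ 437.2 -126.7  155.3] -123.64302680238156 14.404335760042132 pitch deg 1.3258231055741074
side head 728 [ 499.3 -313.4  149.1] along/lat 73.00953145881458 8.510153384388415
  button 27
   [ 438.8 -126.7  154.7] -123.20421901711654 12.885777818690773 pitch deg 1.6488784798726768
```

```bash
python3 -m inch '[{"claw":0.0,"dx":0.003,"dy":0,"dz":-0.01,"turn":0},{"claw":0.0,"dx":0.01,"dy":0.002,"dz":-0.02,"turn":0},{"claw":0.0,"dx":0.02,"dy":0.004,"dz":-0.03,"turn":0},{"claw":0.0,"dx":0.034,"dy":0.006,"dz":-0.042,"turn":0},{"claw":0.0,"dx":0.05,"dy":0.009,"dz":-0.053,"turn":0},{"claw":0.0,"dx":0.066,"dy":0.012,"dz":-0.062,"turn":0},{"claw":0.0,"dx":0.08,"dy":0.014,"dz":-0.068,"turn":0},{"claw":0.0,"dx":0.092,"dy":0.016,"dz":-0.07,"turn":0},{"claw":0.0,"dx":0.1,"dy":0.018,"dz":-0.07,"turn":0},{"claw":0.0,"dx":0.105,"dy":0.018,"dz":-0.07,"turn":0}]' 120 && python3 -m inch '[{"claw":0.0,"dx":0.005,"dy":0.001,"dz":0,"turn":-0.01},{"claw":0.0,"dx":0.015,"dy":0.003,"dz":0,"turn":-0.03},{"claw":0.0,"dx":0.03,"dy":0.005,"dz":0,"turn":-0.06},{"claw":0.0,"dx":0.047,"dy":0.008,"dz":0,"turn":-0.1},{"claw":0.0,"dx":0.064,"dy":0.011,"dz":0,"turn":-0.14},{"claw":0.0,"dx":0.08,"dy":0.014,"dz":0,"turn":-0.18},{"claw":0.0,"dx":0.092,"dy":0.017,"dz":0,"turn":-0.21},{"claw":0.0,"dx":0.1,"dy":0.019,"dz":0,"turn":-0.227},{"claw":0.0,"dx":0.105,"dy":0.019,"dz":0,"turn":-0.234},{"claw":0.0,"dx":0.105,"dy":0.019,"dz":0,"turn":-0.234}]' 120 && python3 -m inch '[{"claw":0.0,"dx":0,"dy":0,"dz":0,"turn":0},{"claw":0.0,"dx":0,"dy":0,"dz":0,"turn":0},{"claw":0.0,"dx":0,"dy":0,"dz":0,"turn":0},{"claw":0.0,"dx":0,"dy":0,"dz":0,"turn":0},{"claw":0.0,"dx":0,"dy":0,"dz":0,"turn":0},{"claw":0.0,"dx":0,"dy":0,"dz":0,"turn":0},{"claw":0.0,"dx":0,"dy":0,"dz":0,"turn":0},{"claw":0.0,"dx":0,"dy":0,"dz":0,"turn":0}]' 120; python3 st.py; python3 -c "
import cv2;i=cv2.imread('pics/_last.png');cv2.imwrite('pics/h8.png',i)"
```

```text
t: 13.2
tool_pos: [477.1, -267.1, 195.9]
orientation: [0.8, -0.6, -0.0, 0.0]
ft_force: [-0.1, 0.2, -3.2]
width: 13.3
grasp_force: 117.2
t: 14.03
tool_pos: [488.7, -372.4, 195.5]
orientation: [0.865, -0.502, -0.001, 0.0]
ft_force: [-0.3, -0.4, -1.5]
width: 14.1
grasp_force: 117.2
t: 14.7
tool_pos: [488.8, -372.0, 196.3]
orientation: [0.865, -0.502, -0.0, -0.0]
ft_force: [0.7, -0.1, -2.4]
width: 13.9
grasp_force: 117.2
tool [ 488.8 -372.   196.3] along 126.18444255507235 lat 35.43577610194716 F [ 0.7 -0.1 -2.4] w 13.913998498010228
top head 513 [ 555.4 -506.4  217.2] along/lat 274.03759929981277 10.129559761014226
  button 27
   [ 452.7 -343.5  222.7] 88.48994062633936 61.806327904758426 pitch deg 1.592974176613418
side head 887 [ 555.  -513.7  216.4] along/lat 280.86563309809185 12.621575226847517
  button 48
   [ 454.6 -346.3  223.1] 91.71980033708543 60.80411342331131 pitch deg 1.972024591903069
```

View pics/h8.png

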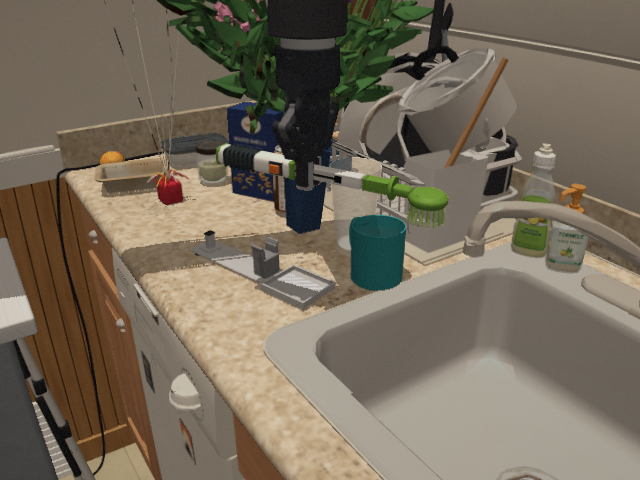

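The side view shows the brush level and extended, with the orange button out (273,168). The head at (427,200) works out to world (555, −510, 217), about 90 mm inside the basin's left edge, and the mug, vase and glass are where they were.

```bash
python3 -c "
from station import bot
print(bot.finish_job())"
```

```text
the job is handed in; nothing more can be done
None
```

The brush is fully extended and locked with the button out. It is held about 2° off level, with the head over the basin some 200 mm above the rim, and the job was handed in at about 15 s; the first lift tilted it, so I set it back in the rest and regripped before the final lift.

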